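# Turn the upside-down coaster over against the books and set the mug on it

## Task

The thick marble coaster in front of the two piled books is lying upside down, cork side up, and is too wide to be picked up flat. Push it against the spines of the books and tip it up there until it stands on edge against them, then turn it right over so that it lies flat on the desk with its marble face up, and stand the mug upright in the middle of it. Do not tip the mug on the way, and leave the sticky notes, glasses case and notebook where they are.

Things in the scene. Friction and masses are not known exactly. Their poses are not given: they have to be found in the camera images.
- coaster: thick square marble coaster, 100 x 100 mm, 15 mm thick, 0.28 kg, loose, friction about 0.6. Its +z side is the pale marble face with a bevel round it (5 mm wide, 6 mm down), its -z side a brown cork sheet (94 mm square, 2 mm); at the start +z points down. x, y run along its sides. Origin in the middle of the cork's outer face: at z = 0 when it lies marble up on the desk, at z = 0.015 cork up
- books: two hardbacks piled flat, spines to the robot, too heavy to move: lower 205 mm wide (y), 135 deep (x), 27 thick; upper 186 x 125 x 22 mm, centred at y = -5 mm, spine set back 6 mm. Origin on the desk under the middle of the lower spine, the upright plane x = 0; +x into the books, y along the spines. On edge at their foot, the coaster rests leaning back about 9 degrees on the upper one
- mug: hollow mug, 79 mm across, 101 mm high, 0.27 kg, wall about 5 mm; handle on its -y side reaching 74 mm from the mug's axis, 18 to 94 mm above the foot. Origin on the underside, 17 mm from the axis towards the handle; z up
- mug_foot (a point): centre of the mug's round underside, on the mug's axis (z along it). Outer radius there and at the rim 39.5 mm; middle of the wall at radius 37 mm.
- sticky_notes: pad of sticky notes, 76 x 76 x 20 mm, origin under its middle; a bystander, to be left alone
- glasses_case: spectacle case, 58 x 158 x 38 mm, long along y, origin under its middle; a bystander, to be left alone
- notebook: black notebook, 149 x 113 x 17 mm, origin under its middle; a bystander, to be left alone. (Farther back stand, fixed, a drawer cabinet 212 mm high, its open lowest drawer reaching to x = 0.69 between y = 0.06 and 0.32, and a desk lamp at x = 0.87, y = -0.28: keep the arm clear of them.)
Mind the look-alikes: they are no part of the job. There is more than one size of the mug; the one meant has the size given above.

How it is judged:
On the way, in this order (a step that is already met when the one before it is completed fails the run):
1. the coaster stands on edge against the spines of the books (angle between coaster's own z axis and vertical between 1.2 and 1.8 rad and height (world z) of coaster between 0.04 and 0.06 m and x of coaster in the frame of books above -0.03 m and contact force between coaster and books above 0.02 N), for 0.2 s.
2. the coaster lies flat on the desk with its marble face up, let go and at rest (angle between coaster's own z axis and vertical below 0.1 rad and height (world z) of coaster below 0.006 m and linear speed of coaster below 0.02 m/s and contact force between coaster and the fingers below 0.1 N), for 0.2 s.
At the end, for the whole second after the job is handed in: The coaster lies flat on the desk, marble face up (within 0.1 rad, origin less than 6 mm above the desk), and the mug stands upright on it (within 0.1 rad), its foot on the marble and within 15 mm of the coaster's middle; both are let go and at rest (angle between each of coaster, mug's own z axis and vertical below 0.1 rad and height (world z) of coaster below 0.006 m and horizontal distance between mug_foot and coaster below 0.015 m and z of mug_foot in the frame of coaster between 0.011 and 0.02 m and linear speed of each of mug, coaster below 0.02 m/s); the robot touches nothing.
It fails at once if the mug is tipped by more than 0.5 rad (angle between mug's own z axis and vertical above 0.5 rad).
It fails at once if the sticky notes are moved by more than 30 mm (distance of sticky_notes from where it was at the start of the episode above 0.03 m).
It fails at once if the glasses case is moved by more than 30 mm (distance of glasses_case from where it was at the start of the episode above 0.03 m).
It fails at once if the notebook is moved by more than 30 mm (distance of notebook from where it was at the start of the episode above 0.03 m).
It also fails if it takes over 72 s, if anything falls off the work surface, if the arm or the gripper's body presses on something with over 40 N, if the wrist force passes 120 N, or if a joint passes its speed limit or range.

## Robot

A 7-joint arm with a two-finger parallel gripper is mounted at the origin on a cart in front of the work surface, level with it; the furniture and walls round the work are solid. World frame = base frame: x ahead of the robot, y to its left, z up, the work surface at z = 0. Lengths are in m, angles in rad, forces in N, time in s.
With the tool pointing down it reaches from about 0.4 to 0.9 m from the base axis. Payload 5.5 kg.
Tool frame: the origin (TCP) lies midway between the tips of the shut fingers; the grasp point (between the pads) lies 19 mm behind it (manip.grip_depth is the distance from the TCP to the grasp point, in m); z points along the fingers, y is the line along which they close (so a half turn about z gives the same grasp; the last joint's range is limited). The gripper opens to 92 mm and grips with 3 to 60 N. Pads are 19 mm wide; open, the fingers measure 130 mm over their backs; the gripper's body (75 mm by 190 mm) begins 47 mm behind the grasp point.
Start: joints at [-0.937, 0.501, -0.427, 1.55, 0.221, 1.138, -0.21], TCP at [0.235, 0.606, 0.227] pointing down, gripper open.
Joint ranges: [-2.88, 2.88], [-0.31, 2.03], [-1.54, 1.56], [0.2, 2.42], [-1.41, 4.55], [0.19, 2.02], [-2.57, 2.57]. Speed limits (rad/s): [2.57, 2.57, 3.14, 3.14, 3.14, 3.14, 3.14].

## Interface

Orientations are given as a unit quaternion [x, y, z, w].
In Python, from bench import manip, effector, viewer gives the robot as it stands. Calls block until the motion is done:
- manip.move_pose(position, orientation): joint-space move of the TCP to a pose.
- manip.servo_line(position, ori=None, vel=0.15): straight line of the TCP; ori=None keeps the orientation; vel is the mean speed in m/s.
- manip.movej(angles): joint-space move.
- effector.open_jaws() and effector.close(f_grip=None): open the fingers fully, or close them until they stop; f_grip is the grip in N (None keeps the last).
- manip.sleep(seconds).
- manip.solve_ik(position, orientation): joint angles nearest the present ones, or None.
- viewer.get_image(name): name is "scene" or "top" or "wrist"; returns the picture (400x640x3 uint8, red, green, blue); there is no depth.
- viewer.get_calibration(name): a dict with "vfov" (degrees; the focal length in pixels is half the picture's height over the tangent of half this angle, whatever the lens; pixels are square), "cx", "cy" (the principal point, pixels), "eye" and "attitude" of the camera in the world. Camera axes: x right, y down, z forward; pixel columns grow to the right and rows downward; lengths in m; the calibration is good to about 2 mm. A picture is of the moment at which its call begins: read the wrist's pose just before it. get_calibration takes no time and is no camera call; for the wrist camera it gives the pose at the moment of the call.
A pose or a line that the arm cannot do raises manip.PlanningError and nothing moves.
- manip.hand_in(): hands the job in; it is judged then, once.
Readings, each from a call of its own:
- manip.current_clock(): time.
- manip.current_q(): joint angles.
- manip.current_joint_velocities(): joint speeds.
- manip.current_tau(): joint torques, N m.
- manip.current_tool_pos(): TCP position.
- manip.current_tcp_rot(): TCP orientation.
- manip.current_force(): force on the tool from outside, world axes, zero at the start.
- manip.current_wrist_torque(): the same for the moment, N m.
- manip.current_finger_gap(): finger opening in m.
- manip.current_gripper_force(): force on a finger pad.
Only numpy, scipy, OpenCV 4.12 (cv2) and the standard library are available. Lean on these libraries where they do the work, as an engineer would, in place of code of your own. Each camera call takes 0.05 s, during which the arm holds its last target. There are 200 camera calls.

## Working session

There is one attempt and no reset: what is moved stays moved. The work goes in short steps, each a Python script; the robot and the scene stay as the last script left them, time stands still between calls to the robot, and variables do not carry over. Pictures are saved under pics/ and viewed, at most 12 in all, crops included, and the job is handed in when it is done.

```bash
mkdir -p pics; ls; python3 - <<'E'
from bench import manip, effector, viewer
import cv2,numpy as np
for n in ("scene","top"):
    c=viewer.get_calibration(n); print(n,c)
    im=viewer.get_image(n); cv2.imwrite(f"pics/{n}0.png",im[:,:,::-1])
print(manip.current_tool_pos(),manip.current_tcp_rot(),manip.current_clock())
E
```

```text
pics
scene {'vfov': 47.58526688090162, 'cx': 313.7095994432203, 'cy': 198.73043772450546, 'eye': array([-0.60376528, -1.08970158,  0.80722845]), 'attitude': array([ 0.78362473, -0.31171065,  0.21242046, -0.49360542])}
top {'vfov': 47.770856620946326, 'cx': 334.64505610183875, 'cy': 200.72218608235366, 'eye': array([0.40759299, 0.04377838, 1.42309568]), 'attitude': array([ 0.71561695, -0.69763974,  0.02257022, -0.02611069])}
[0.23536027 0.6052411  0.2257922 ] [ 1.84327288e-01  9.82864554e-01 -8.28572626e-04 -1.82473942e-04] 0.1
```

View pics/scene0.png

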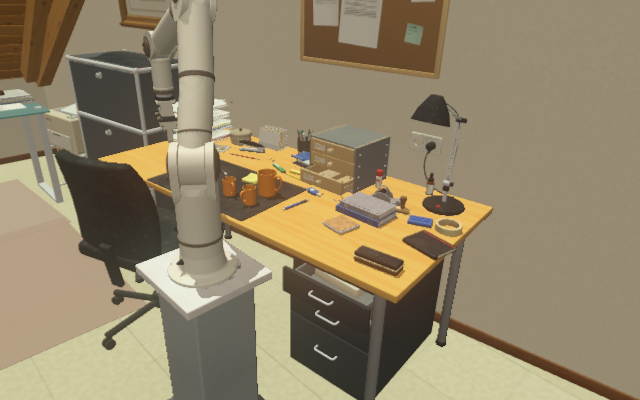

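View pics/top0.png

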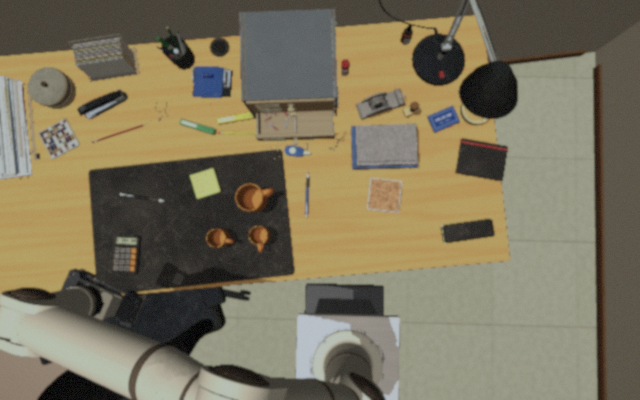

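Top view: three orange mugs at px (250,197), (216,238) and (258,236). The first looks biggest and should be the 79 mm one; I still need to measure it. The coaster (cork up) is at (384,195), the books at (384,147), the notes at (205,183), the notebook at (482,160) and the case at (468,231). Next come measurements and an enlarged crop.

```bash
cat > h.py <<'E'
from bench import manip, effector, viewer
import cv2,numpy as np
from scipy.spatial.transform import Rotation as R
def cal(n):
    c=viewer.get_calibration(n); f=200/np.tan(np.radians(c['vfov']/2))
    return f,c['cx'],c['cy'],np.array(c['eye']),R.from_quat(c['attitude']).as_matrix()
def ray(C,uv):
    f,cx,cy,e,A=C; uv=np.atleast_2d(uv).astype(float)
    return np.c_[(uv[:,0]-cx)/f,(uv[:,1]-cy)/f,np.ones(len(uv))]@A.T
def onz(C,uv,z):
    d=ray(C,uv); return C[3]+d*((z-C[3][2])/d[:,2:3])
def tri(C1,a,C2,b):
    d1=ray(C1,a)[0];d2=ray(C2,b)[0]
    s=np.linalg.lstsq(np.c_[d1,-d2],C2[3]-C1[3],rcond=None)[0]
    p,q=C1[3]+s[0]*d1,C2[3]+s[1]*d2
    return (p+q)/2,np.linalg.norm(p-q)
def proj(C,P):
    f,cx,cy,e,A=C; p=(np.atleast_2d(P)-e)@A
    return np.c_[cx+f*p[:,0]/p[:,2],cy+f*p[:,1]/p[:,2]]
def blobs(im,lo,hi,amin=60):
    m=cv2.inRange(cv2.cvtColor(im,cv2.COLOR_RGB2HSV),lo,hi)
    m=cv2.morphologyEx(m,cv2.MORPH_CLOSE,np.ones((3,3),np.uint8))
    return [c for c in cv2.findContours(m,cv2.RETR_EXTERNAL,cv2.CHAIN_APPROX_NONE)[0] if cv2.contourArea(c)>amin]
E
python3 - <<'E'
from h import *
t=cv2.imread("pics/top0.png")[:,:,::-1].copy(); s=cv2.imread("pics/scene0.png")[:,:,::-1].copy()
T,S=cal("top"),cal("scene")
hsv=cv2.cvtColor(t,cv2.COLOR_RGB2HSV); 
for p in [(195,384),(195,372),(147,384),(147,353),(240,210),(205,238),(220,330)]: print(p,hsv[p])
# mug in top: orange saturated in mat region
for nm,im,x0,x1,y0,y1 in (("top",t,195,285,175,255),("scene",s,215,290,160,215)):
    for c in blobs(im[y0:y1,x0:x1],(3,130,60),(17,255,255),40):
        print(nm,np.array(cv2.boundingRect(c))+[x0,y0,0,0],cv2.contourArea(c))
a=cv2.resize(t[165:265,190:430],None,fx=3.3,fy=3.3,interpolation=cv2.INTER_CUBIC)[:,:790]
b=cv2.resize(s[160:250,200:420],None,fx=3,fy=3,interpolation=cv2.INTER_CUBIC); o=np.zeros((600,790,3),np.uint8)
o[:a.shape[0],:a.shape[1]]=a; o[330:600,:660]=b
cv2.imwrite("pics/crop1.png",o[:,:,::-1])
E
```

```text
(195, 384) [ 15 111 172]
(195, 372) [ 15 115 160]
(147, 384) [ 15  14 141]
(147, 353) [110  95 126]
(240, 210) [ 11 185  58]
(205, 238) [ 19 129 123]
(220, 330) [ 21 118 181]
top [206 228  28  20] 339.0
top [249 226  21  27] 336.5
top [234 183  40  29] 748.5
scene [222 176  15  21] 236.0
scene [240 169  45  37] 863.5
```

View pics/crop1.png

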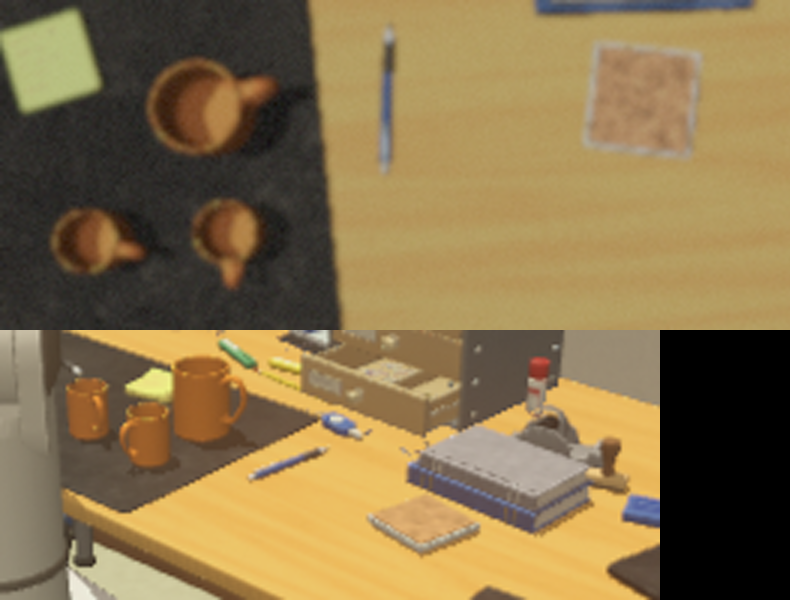

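Crop: the mug at top px (250,197), rim about 28 px (80 mm), fits the description; the two at (216,238) and (258,236) are about 20 px (60 mm), so they are look-alikes. Next I get rough positions, then wrist views from two places.

```bash
cat >> h.py <<'E'
def ori(yaw=0,tx=0,ty=0):
    """tool down with tool y along world y (yaw 0); then tilted: ty>0 tips swing to +x, tx>0 tips swing to +y"""
    return (R.from_euler('y',-ty,degrees=True)*R.from_euler('x',tx,degrees=True)*R.from_euler('z',yaw,degrees=True)*R.from_quat([0,1,0,0])).as_quat()
def shot(n,f):
    C=cal(n); im=viewer.get_image(n); cv2.imwrite(f"pics/{f}.png",im[:,:,::-1]); np.save(f"pics/{f}.npy",np.array([C[0],C[1],C[2],*C[3],*C[4].ravel()])); return C,im
def load(f):
    a=np.load(f"pics/{f}.npy"); return (a[0],a[1],a[2],a[3:6],a[6:].reshape(3,3)),cv2.imread(f"pics/{f}.png")[:,:,::-1].copy()
E
python3 - <<'E'
from h import *
T=cal("top")
print("coaster",onz(T,(384,195),.015),"mug",onz(T,(248.5,197),.101),"books front",onz(T,[(351,168),(418,167)],.027),"note/case",onz(T,[(205,183),(468,231)],.02), "smallmugs",onz(T,[(216,238),(258,236)],.07))
W=cal("wrist"); M=R.from_quat(manip.current_tcp_rot()).as_matrix()
print("wrist cam in tool",M.T@(W[3]-manip.current_tool_pos()),(M.T@W[4]).round(3),W[0])
print(ori(0,0,30),R.from_quat(ori(0,0,30)).as_matrix()[:,2],R.from_quat(ori(0,30,0)).as_matrix()[:,2])
for nm,p,o in [("push",(.4,-.11,.02),(0,0,15)),("push180",(.4,-.11,.02),(180,0,15)),("end",(.55,-.11,.11),(0,0,45)),("end180",(.55,-.11,.11),(180,0,45)),
  ("grip90",(.5,-.11,.08),(90,0,0)),("grip-90",(.5,-.11,.08),(-90,0,0)),("lay-90back",(.45,-.1,.06),(-90,0,-45)),("lay90back",(.45,-.1,.06),(90,0,-45)),
  ("lay0 +y",(.4,-.1,.06),(0,45,0)),("lay180 +y",(.4,-.1,.06),(180,45,0)),("lay0 -y",(.4,-.1,.06),(0,-45,0)),("lay180 -y",(.4,-.1,.06),(180,-45,0)),("wr",(.38,-.05,.33),(0,0,0)),("wr180",(.38,-.05,.33),(180,0,0)),
  ("lay-90fwd",(.4,-.1,.06),(-90,0,45)),("lay90fwd",(.4,-.1,.06),(90,0,45))]:
    q=manip.solve_ik(p,ori(*o)); print(nm,None if q is None else np.round(q,2))
E
```

```text
coaster [[ 0.52644   -0.1017272  0.015    ]] mug [[0.50324108 0.30489351 0.101     ]] books front [[ 0.60716646  0.00370932  0.027     ]
 [ 0.61551159 -0.20464394  0.027     ]] note/case [[ 0.54953151  0.45865002  0.02      ]
 [ 0.4207756  -0.36309621  0.02      ]] smallmugs [[0.38018337 0.40345721 0.07      ]
 [0.38935892 0.27807857 0.07      ]]
wrist cam in tool [ 0.06899443  0.00020292 -0.15747026] [[-0.    -0.966 -0.259]
 [ 1.    -0.    -0.001]
 [ 0.001 -0.259  0.966]] 303.758223251693
[0.         0.96592583 0.         0.25881905] [ 0.5        0.        -0.8660254] [ 0.         0.5       -0.8660254]
push None
push180 None
end None
end180 None
grip90 [-0.77  0.97  1.35  2.05 -1.09  1.14 -2.03]
grip-90 [ 0.03  0.43  0.16  2.02 -0.1   0.69  0.26]
lay-90back [0.08 0.89 0.04 1.5  0.05 1.53 0.09]
lay90back [-0.59  1.45  1.34  1.53 -0.82  1.84 -2.21]
lay0 +y [ 1.34  0.91 -0.87  1.96  0.    0.97  2.12]
lay180 +y [ 0.49  0.7   0.24  1.99 -0.77  1.21 -0.29]
lay0 -y [-0.31  0.6  -0.15  2.23  0.96  1.02  0.3 ]
lay180 -y [-1.01  0.74  0.69  2.25  0.45  0.67 -2.37]
wr [-0.15 -0.13  0.19  2.03  0.03  1.24  1.6 ]
wr180 [-0.27 -0.14  0.3   2.04  0.04  1.24 -1.56]
lay-90fwd None
lay90fwd None
```

```bash
python3 - <<'E'
from h import *
for x,z in [(.46,.012),(.5,.012),(.52,.06),(.57,.1),(.6,.11)]:
  for yaw in (2,182):
    print(x,z,yaw,[t for t in (0,5,10,15,20,30,40,50) if manip.solve_ik((x,-.105,z),ori(yaw,0,t)) is not None])
print("back",[t for t in (30,45,55,60,65,70) if manip.solve_ik((.4,-.1,.05),ori(-90,0,-t)) is not None])
print("mug",manip.solve_ik((.503,.305,.06),ori(-90)),manip.solve_ik((.503,.305,.06),ori(90)))
p=(.40,-.10,.36)
manip.move_pose(p,ori(182)); print(manip.current_clock()); C,_=shot("wrist","w1"); print(C[3],C[4][:,2])
manip.servo_line((.40,-.18,.36),vel=.25); shot("wrist","w2"); print(manip.current_clock())
E
```

```text
0.46 0.012 2 [0, 5, 10, 15, 20]
0.46 0.012 182 [0, 5, 10, 15, 20]
0.5 0.012 2 [0, 5, 10, 15, 20]
0.5 0.012 182 [0, 5, 10, 15, 20]
0.52 0.06 2 [0, 5, 10, 15, 20, 30]
0.52 0.06 182 [0, 5, 10, 15, 20, 30]
0.57 0.1 2 [0, 5, 10, 15, 20, 30, 40]
0.57 0.1 182 [0, 5, 10, 15, 20, 30, 40]
0.6 0.11 2 [0, 5, 10, 15, 20, 30, 40]
0.6 0.11 182 [0, 5, 10, 15, 20, 30, 40]
back [30, 45, 55, 60, 65, 70]
mug [-0.50659194  0.57069836 -0.10898697  1.83559786  0.08726504  0.73989638
 -0.66293602] [-0.08091878  0.67663294 -0.68179369  1.82044908  0.55574709  0.84497626
  2.10548027]
2.7083
[ 0.47097447 -0.09665375  0.5172771 ] [-0.26110083 -0.00994757 -0.96526028]
3.275
```

View pics/w1.png

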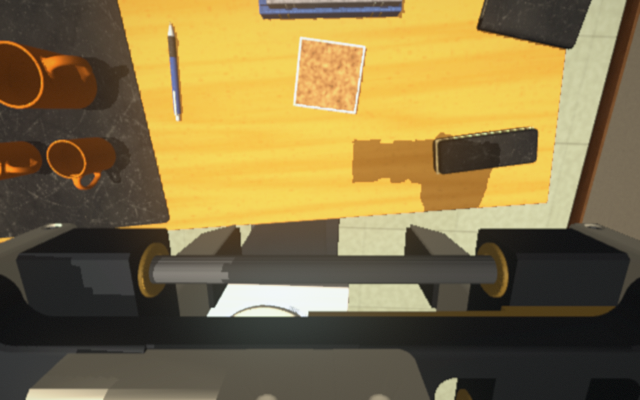

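Wrist view 1: coaster cork up with a white rim, centre (330,75); blue book spine along the row-14 line, columns 262–403; the big mug partly at left (30,75). I triangulate the coaster corners and spine ends across both views.

```bash
python3 - <<'E'
from h import *
Q=[];B=[]
for f,dx in (("w1",0),("w2",-1)):
    C,im=load(f); hsv=cv2.cvtColor(im,cv2.COLOR_RGB2HSV)
    g=np.where(np.abs(hsv[...,0].astype(int)-20)>60,0,0)
    # predict window from coarse pos
    u,v=proj(C,(.526,-.102,.015))[0].astype(int); print(f,u,v)
    x0,y0=u-50,max(v-48,24)
    w=hsv[y0:v+48,x0:u+50]
    m=((w[...,1]<90)&(w[...,2]>150)).astype(np.uint8)*255
    n,l,st,_=cv2.connectedComponentsWithStats(m); k=1+np.argmax(st[1:,4]); print(st[k])
    pts=np.argwhere(l==k)[:,::-1].astype(np.float32)+[x0,y0]
    hull=cv2.convexHull(pts.astype(np.float32)); q=cv2.approxPolyDP(hull,5,True)[:,0]
    o=np.argsort(np.arctan2(*(q-q.mean(0)).T[::-1])); q=q[o]; Q.append((C,q)); print(q)
    m=((hsv[:,:,0]>100)&(hsv[:,:,0]<130)&(hsv[:,:,1]>60)).astype(np.uint8)*255; m[45:]=0; m[:,:120]=0; 
    n,l,st,_=cv2.connectedComponentsWithStats(m); k=1+np.argmax(st[1:,4]); print("blue",st[k])
    cols=np.arange(st[k][0]+6,st[k][0]+st[k][2]-6); bot=np.array([np.where(l[:,c]==k)[0].max() for c in cols])
    pf=np.polyfit(cols,bot,1); print("bottom line",pf)
    P=onz(C,np.c_[cols[[0,-1]],np.polyval(pf,cols[[0,-1]])+.5],0); print(P, np.degrees(np.arctan2(-(P[0]-P[1])[0],(P[0]-P[1])[1])))
    ends=np.array([st[k][0],st[k][0]+st[k][2]]); print("ends",onz(C,np.c_[ends,np.polyval(pf,ends)],0.0)[:,1])
if len(Q[0][1])==4==len(Q[1][1]):
    P=np.array([tri(Q[0][0],a,Q[1][0],b)[0] for a,b in zip(Q[0][1],Q[1][1])]); print(P,P.mean(0))
    for a in (0,1): 
        Z=onz(*Q[a],.013); print(Z.mean(0)); d=Z[1]-Z[0]; print(np.linalg.norm(np.diff(Z,axis=0),axis=1),np.degrees(np.arctan2(d[1],d[0])))
E
```

```text
w1 327 76
[ 16   9  73  77 735]
[[300.  37.]
 [365.  46.]
 [355. 113.]
 [293. 104.]]
blue [260   6 141   7 612]
bottom line [-1.38696333e-02  1.60498472e+01]
[[ 0.61516071 -0.00567503  0.        ]
 [ 0.62467683 -0.19948223  0.        ]] 2.8110222871702017
ends [ 0.00340956 -0.20999751]
w2 274 74
[ 18   9  70  77 722]
[[246.  35.]
 [311.  44.]
 [304. 111.]
 [242. 102.]]
blue [203   3 141   9 663]
bottom line [-0.01895684 14.4155281 ]
[[ 0.61477789 -0.00111623  0.        ]
 [ 0.62451454 -0.19471414  0.        ]] 2.879159731517595
ends [ 0.00792916 -0.20524651]
[[ 0.58134122 -0.05859891  0.01084499]
 [ 0.57142271 -0.15721922  0.01557993]
 [ 0.47362795 -0.14839041  0.01593015]
 [ 0.48402274 -0.04910077  0.01089802]] [ 0.52760366 -0.10332733  0.01331327]
[ 0.52770311 -0.10357153  0.013     ]
[0.09916612 0.09887742 0.09991436] -95.07805634382856
[ 0.52750851 -0.10352019  0.013     ]
[0.09842287 0.09851297 0.09913611] -95.2960264327545
```

```bash
cat >> h.py <<'E'
BETA=np.radians(2.85); O=np.array([.6196,-.101]); BX=np.array([np.cos(BETA),np.sin(BETA)]); BY=np.array([-BX[1],BX[0]])
def bori(yaw,a): return (R.from_rotvec([0,0,BETA])*R.from_quat(ori(yaw,0,a))).as_quat()
def bp(xb,yb,z): return [*(O+BX*xb+BY*yb),z]
def corner(c,a,yb=.002):   # TCP so that the front lower corner of the shut fingers is at (xb,z)=c
    a=np.radians(a); return bp(c[0]-.0095*np.cos(a),yb,c[1]-.0095*np.sin(a))
SEC=np.array([(-.095,0),(-.005,0),(0,.006),(0,.013),(-.003,.015),(-.097,.015),(-.1,.013),(-.1,.006)])
def pose2(th):             # coaster section tilted by th, far end against spine foot
    c,s=np.cos(th),np.sin(th); M=np.array([[c,s],[-s,c]]); P=SEC@M.T
    return M,-np.array([P[P[:,1]<.03+P[:,1].min()][:,0].max(),P[:,1].min()])
def tip(th,a):             # corner target at coaster tilt th
    a=np.radians(a); M,t=pose2(th); E=M@SEC[7]+t; d=.0024
    al=min(np.pi/2-a, np.radians(50.2)+th) if 0 else (np.pi/2-a if th<np.radians(39.8)-a else np.radians(50.2)+th)
    return E+d*np.array([np.cos(al),-np.sin(al)])
E
python3 - <<'E'
from h import *
a=8
print([tip(np.radians(t),a).round(4).tolist() for t in (0,30,32,60,90,97)])
effector.close(20)
z=.0037
manip.move_pose(corner((-.17,.10),a),bori(180,a)); manip.servo_line(corner((-.17,z),a),vel=.15)
print(manip.current_tool_pos(),manip.current_force(),manip.current_clock())
manip.servo_line(corner((-.112,z),a),vel=.08); print(manip.current_force())
f0=manip.current_force()@np.r_[BX,0]
for x in np.arange(-.106,-.088,.002):
    manip.servo_line(corner((x,z),a),vel=.03); F=manip.current_force(); print(round(x,4),F.round(1),np.array(manip.current_tool_pos()).round(4))
    if abs(F@np.r_[BX,0]-f0)>10: break
print(manip.current_clock()); shot("wrist","w3"); shot("top","t3")
E
```

```text
[[-0.0997, 0.0036], [-0.0898, 0.0503], [-0.0882, 0.0531], [-0.0571, 0.0844], [-0.0108, 0.0985], [0.0009, 0.0988]]
[ 0.44114043 -0.10840447  0.00292509] [0.16149924 0.736726   0.25866005] 6.575
[-3.7004188  -1.38460532  1.19369393]
-0.106 [-15.5  -1.9  13.1] [ 0.4983 -0.105   0.0012]
7.8
```

```bash
python3 - <<'E'
import cv2,numpy as np
w=cv2.imread("pics/w3.png"); t=cv2.imread("pics/t3.png")
o=np.zeros((600,800,3),np.uint8); o[:300,:480]=cv2.resize(w,(480,300)); o[300:600,:600]=cv2.resize(t[120:220,300:500],(600,300),interpolation=cv2.INTER_CUBIC)
cv2.imwrite("pics/crop3.png",o)
E
```

```text
(no output)
```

View pics/crop3.png

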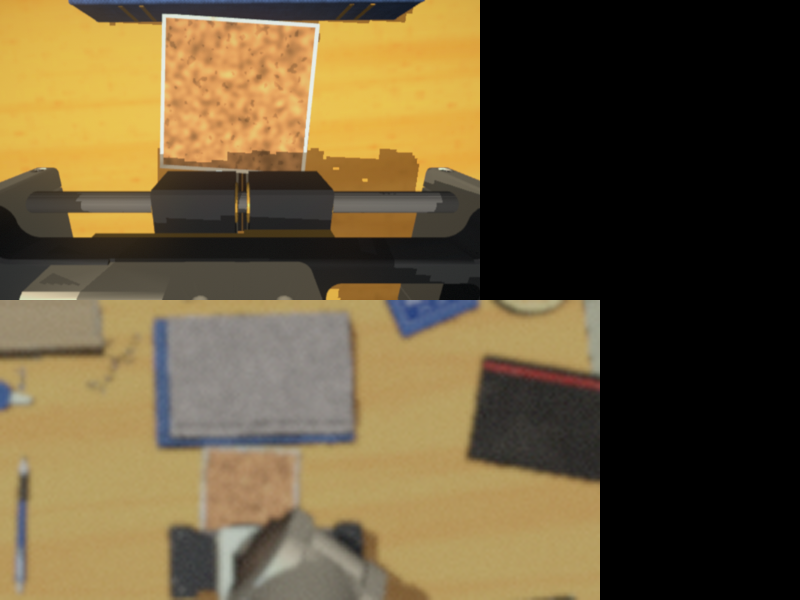

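The coaster is seated on the spine foot (wrist px: far edge (217,20)–(425,33)), nearly parallel to it, but contact came about 6–12 mm early. I measure the true far edge before lifting.

```bash
python3 - <<'E'
from h import *
C,im=load("w3")
for P in onz(C,[(217,20),(425,33),(216,221),(405,226)],.013):
    d=P[:2]-O; print(P.round(4),"xb,yb",(d@BX).round(4),(d@BY).round(4))
T,_=load("t3")
# spine of the lower book's top edge in the top view (crop px -> full)
for p in [(300+156/3,120+(447-300)/3),(300+354/3,120+(440-300)/3)]:
    P=onz(T,p,.027)[0]; d=P[:2]-O; print("spine",P.round(4),(d@BX).round(4),(d@BY).round(4))
for p in [(300+204/3,120+(448-300)/3),(300+300/3,120+(448-300)/3)]:
    P=onz(T,p,.014)[0]; d=P[:2]-O; print("far edge top",P.round(4),(d@BX).round(4))
print(manip.current_tool_pos(),manip.current_force(),manip.current_q().round(2))
E
```

```text
[ 0.6086 -0.0499  0.013 ] xb,yb -0.0085 0.0516
[ 0.6074 -0.1486  0.013 ] xb,yb -0.0146 -0.0469
[ 0.5114 -0.0495  0.013 ] xb,yb -0.1055 0.0568
[ 0.5135 -0.147   0.013 ] xb,yb -0.1083 -0.0406
spine [6.041e-01 5.000e-04 2.700e-02] -0.0104 0.1022
spine [ 0.6166 -0.2046  0.027 ] -0.0082 -0.1034
far edge top [ 0.6061 -0.0501  0.014 ] -0.0109
far edge top [ 0.6087 -0.1506  0.014 ] -0.0134
[ 0.49832584 -0.10495576  0.00116104] [-16.20193478  -2.07279729  12.40196338] [-0.04  0.54  0.26  2.16 -0.48  0.36 -0.91]
```

```bash
sed -i 's/^BETA=.*;/BETA=np.radians(3.1); O=np.array([.6106,-.1014]); BX=np.array([np.cos(BETA),np.sin(BETA)]);/;' h.py; grep -n BETA= h.py; python3 - <<'E'
from h import *
a=8; z=.0045
def push(yb,x0,lim):
    manip.servo_line(corner((x0,z),a,yb),bori(180,a),vel=.1)
    f0=manip.current_force()@np.r_[BX,0]
    for x in np.arange(x0+.002,-.09,.002):
        manip.servo_line(corner((x,z),a,yb),vel=.04); F=manip.current_force()
        if f0-F@np.r_[BX,0]>lim: break
    print(yb,round(x,4),F.round(1),np.array(manip.current_tool_pos()).round(4))
    return x
manip.servo_line(corner((-.115,z),a),bori(180,a),vel=.1)
push(-.028,-.112,7)
manip.servo_line(corner((-.115,z),a,-.028),vel=.1)
x=push(.001,-.110,12); C,_=shot("wrist","w4"); print(manip.current_clock())
for P in [(10,10)]: pass
hsv=cv2.cvtColor(_,cv2.COLOR_RGB2HSV); m=((hsv[...,1]<70)&(hsv[...,2]>150)).astype(np.uint8)*255; m[60:]=0
n,l,st,_=cv2.connectedComponentsWithStats(m); k=1+np.argmax(st[1:,4]); print(st[k])
cols=np.arange(st[k][0]+6,st[k][0]+st[k][2]-8); r=np.array([np.where(l[:,c]==k)[0][:1].mean() if (l[:,c]==k).any() else np.nan for c in cols]); ok=~np.isnan(r); pf=np.polyfit(cols[ok],r[ok],1)
P=onz(C,np.c_[cols[[0,-1]],np.polyval(pf,cols[[0,-1]])],.013); print(P,[(p[:2]-O)@BX for p in P],np.degrees(np.arctan2(P[1,0]-P[0,0],P[0,1]-P[1,1])))
E
```

```text
31:BETA=np.radians(3.1); O=np.array([.6106,-.1014]); BX=np.array([np.cos(BETA),np.sin(BETA)]); BY=np.array([-BX[1],BX[0]])
-0.028 -0.096 [-9.8 -3.4  5.6] [ 0.5034 -0.135   0.0023]
0.001 -0.092 [-15.8  -1.2  10.7] [ 0.502  -0.1059  0.0013]
13.7667
[ 205   26  211   34 1324]
[[ 0.6088993  -0.04744436  0.013     ]
 [ 0.61389837 -0.14019106  0.013     ]] [np.float64(0.0012196413476827683), np.float64(0.0011957713716169672)] 3.085275308749433
```

```bash
cat >> h.py <<'E'
def lift(t0,t1,bias,a=8,step=5,yb=.001):
    for t in np.arange(t0,t1+.1,step):
        th=np.radians(t); c=tip(th,a)+[.001,0]+bias*np.array([np.cos(th),-np.sin(th)])
        manip.servo_line(corner(c,a,yb),bori(180,a),vel=.06)
        p=np.array(manip.current_tool_pos()); xb=(p[:2]-O)@BX+.0094; F=manip.current_force()
        print(t,"cmd",c.round(4),"act",xb.round(4),(p[2]+.0013).round(4),"F",F.round(1))
        if -F[0]<1.2 or -F[0]>45: print("STOP"); break
    print(manip.current_clock())
E
python3 - <<'E'
from h import *
lift(3,28,.006); shot("scene","s5"); C,im=shot("wrist","w5")
o=np.zeros((600,800,3),np.uint8); s=load("s5")[1]
o[:300,:480]=cv2.resize(im,(480,300)); o[300:,:600]=cv2.resize(s[170:250,300:460],(600,300),interpolation=cv2.INTER_CUBIC)
cv2.imwrite("pics/crop5.png",o[:,:,::-1])
E
```

```text
3.0 cmd [-0.0929  0.0083] act -0.0994 0.006 F [-10.5  -2.2  -1.8]
8.0 cmd [-0.0927  0.016 ] act -0.0992 0.0137 F [-11.4  -2.1  -1.1]
13.0 cmd [-0.0918  0.0235] act -0.0985 0.0212 F [-11.9  -2.    0.8]
18.0 cmd [-0.0902  0.0308] act -0.0974 0.0284 F [-13.8  -2.8   1.4]
23.0 cmd [-0.0879  0.0379] act -0.0957 0.0353 F [-13.9  -1.5   2.6]
28.0 cmd [-0.0849  0.0447] act -0.0936 0.0418 F [-16.9  -2.4   4. ]
15.3917
```

View pics/crop5.png

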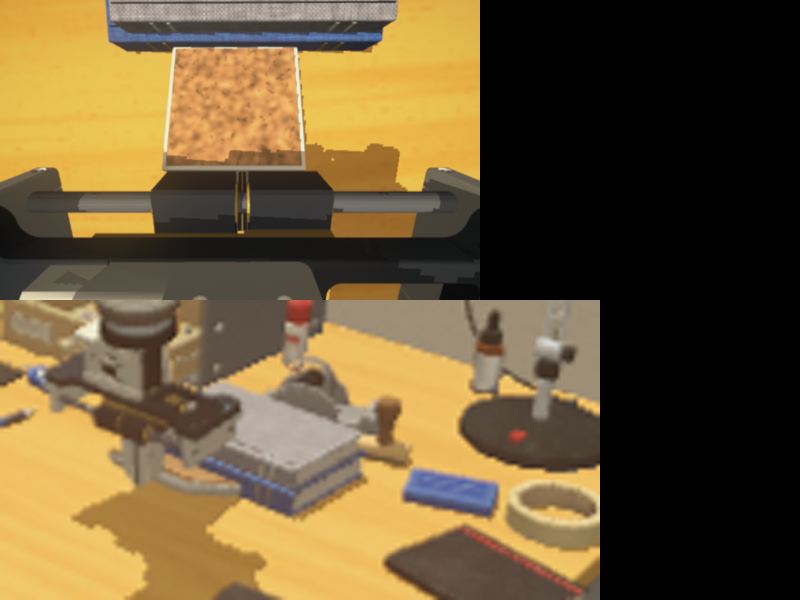

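The coaster's near edge is up and the far edge is against the spine foot (wrist px (172,48)–(298,48)). I continue the arc.

```bash
python3 - <<'E'
from h import *
lift(33,98,.005); C,im=shot("wrist","w6"); shot("scene","s6")
o=np.zeros((600,800,3),np.uint8); s=load("s6")[1]
o[:300,:480]=cv2.resize(im,(480,300)); o[300:,:600]=cv2.resize(s[170:250,300:460],(600,300),interpolation=cv2.INTER_CUBIC)
cv2.imwrite("pics/crop6.png",o[:,:,::-1])
E
```

```text
33.0 cmd [-0.0822  0.0517] act -0.0908 0.0489 F [-17.7  -2.6   5.3]
38.0 cmd [-0.0781  0.0577] act -0.088 0.0546 F [-20.6  -2.6   8.7]
43.0 cmd [-0.0734  0.0634] act -0.0849 0.0599 F [-25.8  -2.8  12.3]
48.0 cmd [-0.0681  0.0685] act -0.076 0.0667 F [-21.2  -1.6  17.6]
53.0 cmd [-0.0623  0.0735] act -0.0695 0.0725 F [-22.2  -0.5  23.5]
58.0 cmd [-0.0561  0.0783] act -0.0626 0.078 F [-24.7  -0.8  27.6]
63.0 cmd [-0.0497  0.0824] act -0.0546 0.0834 F [-25.    0.8  34.8]
68.0 cmd [-0.0429  0.086 ] act -0.0441 0.0889 F [-20.6   2.   36.2]
73.0 cmd [-0.0358  0.0888] act -0.0328 0.0932 F [-12.    2.4  31.5]
78.0 cmd [-0.0284  0.091 ] act -0.0234 0.0958 F [-6.3  2.9 25.5]
83.0 cmd [-0.0208  0.0925] act -0.0151 0.0971 F [-2.4  1.2 20.3]
88.0 cmd [-0.013   0.0933] act -0.0074 0.0977 F [-0.5  2.2 18.4]
STOP
18.8167
```

View pics/crop6.png

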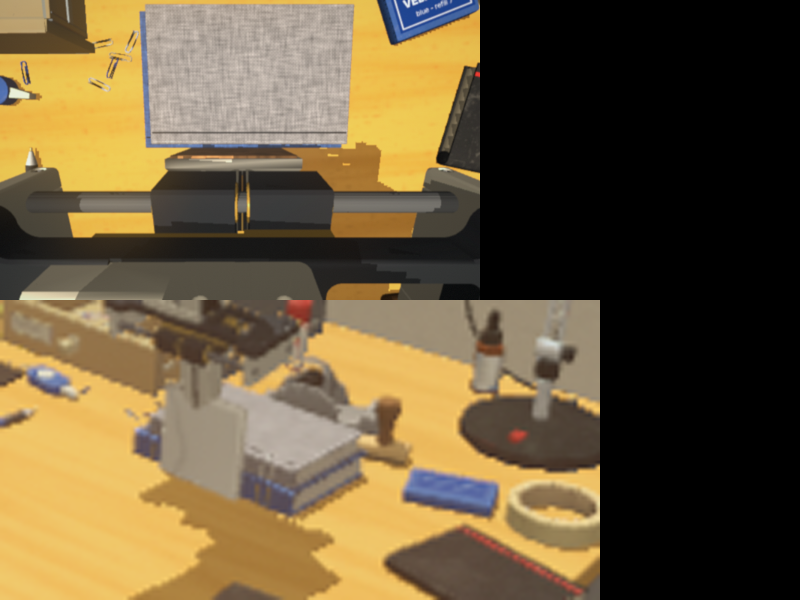

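```bash
python3 - <<'E'
from h import *
for c in [(-.006,.0945),(.001,.0945),(.007,.0945),(.012,.0945)]:
    manip.servo_line(corner(c,8,.001),vel=.05); p=np.array(manip.current_tool_pos()); F=manip.current_force()
    print(c,((p[:2]-O)@BX+.0094).round(4),(p[2]+.0013).round(4),F.round(1))
    if -F[0]>6: break
manip.sleep(.3)
manip.servo_line(corner((-.03,.11),8,.001),vel=.1); manip.servo_line(corner((-.08,.19),8,.001),vel=.25)
print(manip.current_clock(),manip.current_force()); C,im=shot("wrist","w7"); shot("scene","s7");shot("top","t7")
o=np.zeros((600,800,3),np.uint8); s=load("s7")[1]
o[:300,:480]=cv2.resize(im,(480,300)); o[300:,:600]=cv2.resize(s[170:250,300:460],(600,300),interpolation=cv2.INTER_CUBIC)
cv2.imwrite("pics/crop7.png",o[:,:,::-1])
E
```

```text
(-0.006, 0.0945) -0.0013 0.098 [-0.7  1.3 13. ]
(0.001, 0.0945) 0.0055 0.0975 [ 1.8  1.5 10.1]
(0.007, 0.0945) 0.01 0.0963 [ 1.7 -0.   7.4]
(0.012, 0.0945) 0.0134 0.0952 [1.5 0.2 5. ]
21.4417 [-0.21199865  0.43615448 -0.2446787 ]
```

View pics/crop7.png

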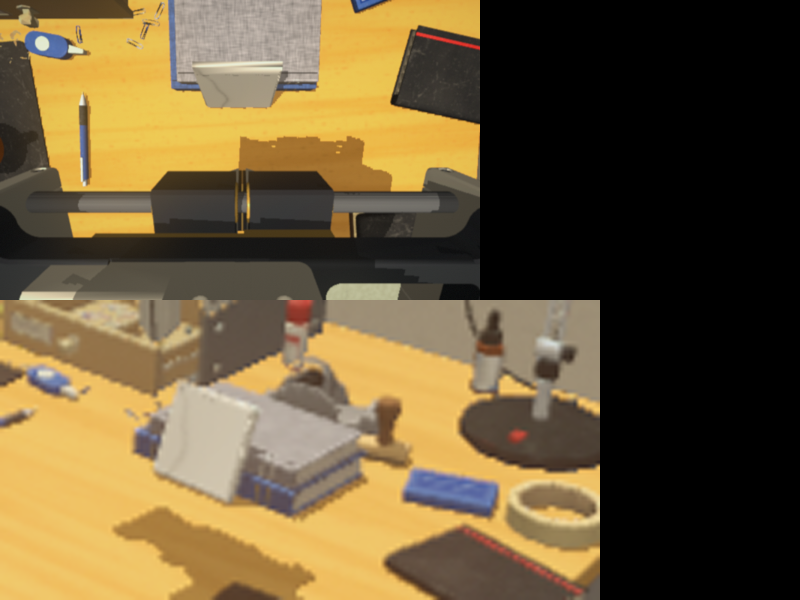

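The coaster stands leaning on the books, marble to the robot (wrist crop: top edge row ≈64–72, bottom row 107). I measure its lean and position.

```bash
python3 - <<'E'
from h import *
C,im=load("w7")
k=4/3
for nm,p,z in [("bot",(207,107),.002),("bot",(274,108),.002),("topF",(196,73),.095),("topF",(280,79),.095),("topB",(193,62),.098),("topB",(284,66),.098)]:
    P=onz(C,np.array(p)*k,z)[0]; d=P[:2]-O; print(nm,P.round(4),(d@BX).round(4),(d@BY).round(4))
# top-edge by two views: wrist and scene
S,_=load("s7"); f=lambda x,y:(300+x*160/600,170+(y-300)*80/300)
for nm,w,s in [("left top back",(193,62),(184,383)),("right top back",(284,66),(259,403)),("left bot",(207,107),(153,480)),("right bot",(274,108),(233,500))]:
    P,e=tri(C,np.array(w)*k,S,f(*s)); d=P[:2]-O; print(nm,P.round(4),"err",round(e,4),(d@BX).round(4),(d@BY).round(4))
g=lambda xb,z,yaw,a: manip.solve_ik(bp(xb,0,z),bori(yaw,a))
for yaw in (-90,90):
  for a in (-15,-10,0): print(yaw,a,[None if q is None else q.round(2).tolist() for q in (g(.01,.085,yaw,a),)])
E
```

```text
bot [ 0.5846 -0.0482  0.002 ] -0.0231 0.0546
bot [ 0.5886 -0.1505  0.002 ] -0.0246 -0.0478
topF [ 0.6171 -0.049   0.095 ] 0.0093 0.052
topF [ 0.6157 -0.1422  0.095 ] 0.0029 -0.041
topB [ 0.6279 -0.046   0.098 ] 0.0203 0.0544
topB [ 0.6291 -0.1451  0.098 ] 0.0161 -0.0446
left top back [ 0.631  -0.0452  0.0887] err 0.0031 0.0234 0.055
right top back [ 0.6295 -0.1456  0.1008] err 0.0028 0.0165 -0.0452
left bot [ 0.5863 -0.0484 -0.0077] err 0.0043 -0.0214 0.0542
right bot [ 0.5902 -0.1517  0.008 ] err 0.0055 -0.0231 -0.0492
-90 -15 [[-0.02, 0.75, 0.18, 1.47, -0.08, 1.19, 0.22]]
-90 -10 [[-0.02, 0.7, 0.18, 1.56, -0.09, 1.07, 0.23]]
-90 0 [[0.0, 0.59, 0.16, 1.73, -0.12, 0.83, 0.27]]
90 -15 [[-0.59, 1.24, 1.35, 1.49, -1.01, 1.55, -2.27]]
90 -10 [[-0.62, 1.2, 1.35, 1.58, -1.05, 1.47, -2.23]]
90 0 [[-0.38, 0.7, 0.7, 1.74, -0.56, 0.91, -2.53]]
```

```bash
python3 - <<'E'
from h import *
a=-10; o=bori(-90,a); u=np.array([-np.sin(np.radians(10)),-np.cos(np.radians(10))])
g=np.array([.004,.073]); hi=g-.1*u
effector.open_jaws()
manip.move_pose(bp(hi[0],.004,hi[1]),o)
manip.servo_line(bp(g[0],.004,g[1]),o,vel=.15); print(manip.current_force().round(1),manip.current_tool_pos(),manip.current_clock())
effector.close(35); print("gap",manip.current_finger_gap(),manip.current_gripper_force(),manip.current_force().round(1),manip.current_clock())
for dx in (.004,.008,.012,.016,.02):
    manip.servo_line(bp(g[0]+dx,.004,g[1]),o,vel=.05); F=manip.current_force(); print(dx,F.round(1),((np.array(manip.current_tool_pos())[:2]-O)@BX).round(4))
    if -F[0]>3: break
manip.sleep(.4); print(manip.current_force().round(1),manip.current_clock())
S,s=shot("scene","s8"); cv2.imwrite("pics/crop8.png",cv2.resize(s[170:250,300:460],(600,300),interpolation=cv2.INTER_CUBIC)[:,:,::-1])
E
```

```text
[ 0.7 -0.7 -0.1] [ 0.61525469 -0.09726407  0.0739442 ] 25.1167
gap 0.016383188696143098 34.17648840229958 [-3.4  0.6  4.3] 26.2917
0.004 [-4.1  0.7  6.1] 0.0069
[-3.9  0.   6.3] 26.9417
```

View pics/crop8.png

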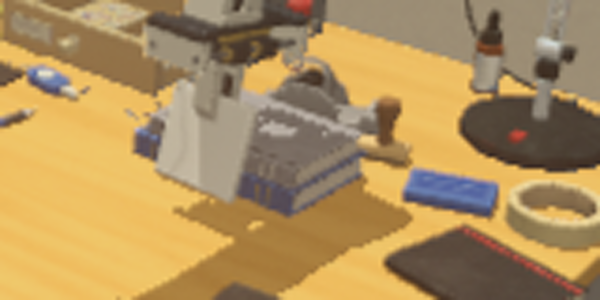

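```bash
python3 - <<'E'
from h import *
o=bori(-90,-10); p=np.array(manip.current_tool_pos())
manip.servo_line(p+[-.01,0,.08],vel=.15)
o2=bori(-90,-45); X=-.178
manip.servo_line(bp(X,0,.13),o2,vel=.15); manip.sleep(.2)
f0=manip.current_force(); print(f0.round(1),manip.current_finger_gap(),manip.current_clock())
manip.servo_line(bp(X,0,.068),vel=.1)
for z in np.arange(.065,.048,-.002):
    manip.servo_line(bp(X,0,z),vel=.04); F=manip.current_force()-f0
    if F[2]>3: break
print(z,F.round(1),manip.current_tool_pos(),manip.current_clock())
effector.open_jaws(); manip.sleep(.2); print(manip.current_force().round(1),manip.current_clock())
q=np.array(manip.current_tool_pos())
manip.servo_line(q+[.045,.0025,.011],vel=.06)
manip.servo_line(q+[.09,.0025,.10],vel=.2)
print(manip.current_clock()); shot("top","t9"); shot("scene","s9"); 
a=cv2.resize(load("t9")[1][140:260,300:500],(600,360)); b=cv2.resize(load("s9")[1][170:250,300:428],(400,250)); o=np.zeros((600,600,3),np.uint8); o[:350]=a[:350]; o[350:,:400]=b
cv2.imwrite("pics/crop9.png",o[:,:,::-1])
E
```

```text
[ 0.8  0.8 -2.9] 0.014747793069408554 29.2083
0.05499999999999999 [ 2.  -1.2  9.1] [ 0.43341184 -0.11108182  0.05644929] 31.475
[ 0.   0.2 -1. ] 32.9583
34.5333
```

View pics/crop9.png

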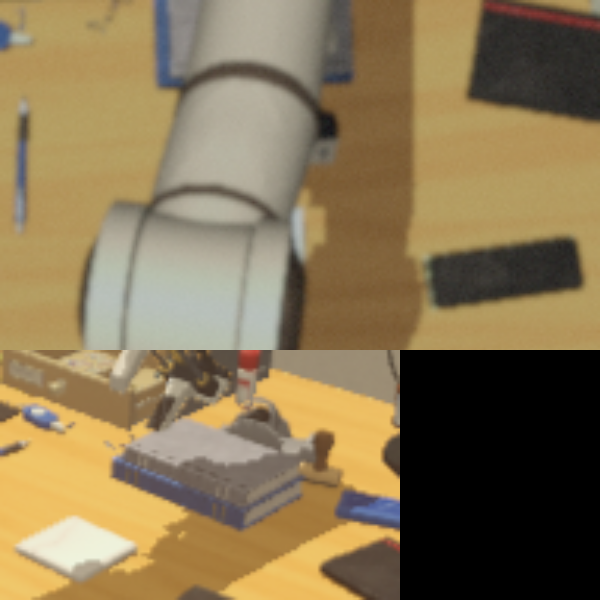

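Scene crop: the coaster lies flat, marble up, at (77,548) in the crop, about (.43,−.11) on the desk. I now go to the mug and measure it from two wrist positions, plus the coaster from the top and scene cameras.

```bash
python3 - <<'E'
from h import *
manip.move_pose((.49,.21,.34),ori(-75)); shot("wrist","w10"); shot("top","t10"); shot("scene","s10")
manip.servo_line((.49,.17,.34),vel=.25); shot("wrist","w11"); print(manip.current_clock())
a=load("w10")[1]; b=load("t10")[1]; o=np.zeros((600,640,3),np.uint8); o[:300,:480]=cv2.resize(a,(480,300)); o[300:,:600]=cv2.resize(b[150:270,230:470],(600,300))
cv2.imwrite("pics/crop10.png",o[:,:,::-1])
E
```

```text
36.5333
```

View pics/crop10.png

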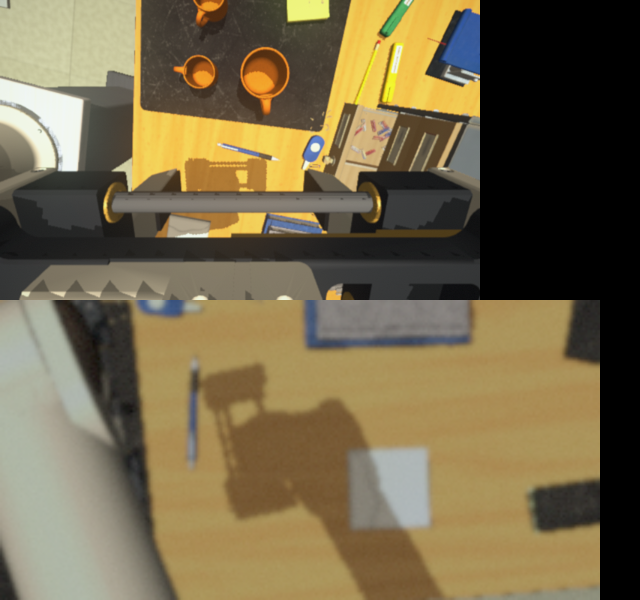

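Wrist view: big mug centre at (353,97) with its handle down-right at (353,138); small mugs at (280,12) and (265,95). In the top view the coaster is at (386,225).

```bash
cat > m.py <<'E'
from h import *
from scipy.optimize import least_squares
def mugc(f,c0,z=.101,r=None):
    C,im=load(f); u=proj(C,(*c0,.08))[0]
    cs=blobs(im,(3,140,60),(16,255,255),150)
    c=max(cs,key=lambda c:cv2.pointPolygonTest(c,(float(u[0]),float(u[1])),True))[:,0]
    W=onz(C,c,z)[:,:2]; c=np.array(c0); h=None
    for _ in range(8):
        d=W-c; n=np.linalg.norm(d,axis=1); ang=np.arctan2(d[:,1],d[:,0]); h=np.arctan2(*(d[n>.055].mean(0)[::-1])) if (n>.055).sum()>3 else -1.3
        away=np.arctan2(*(c-C[3][:2])[::-1]); dif=lambda a,b:np.abs((a-b+np.pi)%(2*np.pi)-np.pi)
        k=(dif(ang,h)>.6)&(dif(ang,away)<1.7)
        s=least_squares(lambda p:np.hypot(*(W[k]-p[:2]).T)-p[2],[*c,.0395],loss='soft_l1',f_scale=.001); c=s.x[:2]
    return c,s.x[2],np.degrees(h),k.sum(),C,proj(C,(*c,z))[0]
A=mugc("w10",(.503,.305)); B=mugc("w11",(.503,.305)); T=mugc("top0",(.503,.305)) if 0 else None
for a in (A,B): print("mug",a[0].round(4),"r",round(a[1],4),"handle deg",round(a[2],1),a[3])
print("rim centre by two views",tri(A[4],A[5],B[4],B[5]))
C,im=load("t10"); hsv=cv2.cvtColor(im,cv2.COLOR_RGB2HSV)[180:265,345:425]
m=(hsv[...,1]<70).astype(np.uint8)*255
n,l,st,_=cv2.connectedComponentsWithStats(m); k=1+np.argmax(st[1:,4]); print(st[k])
r=cv2.minAreaRect((np.argwhere(l==k)[:,::-1]+[345,180]).astype(np.float32)); print("coaster px",r)
P=onz(C,np.array(r[0])+.0,.013)[0]; print("coaster top view",P, np.array(r[1])*np.linalg.norm(P-C[3])/C[0])
S,s=load("s10"); u=proj(S,P)[0].astype(int); hs=cv2.cvtColor(s,cv2.COLOR_RGB2HSV)[u[1]-22:u[1]+22,u[0]-30:u[0]+30]
n,l,st,ce=cv2.connectedComponentsWithStats(((hs[...,1]<70)&(hs[...,2]>60)).astype(np.uint8)*255); k=1+np.argmax(st[1:,4]); print(st[k])
print("two-view",tri(C,r[0],S,ce[k]+[u[0]-30,u[1]-22]))
E
python3 m.py
```

```text
mug [0.5034 0.3031] r 0.0413 handle deg -71.7 96
mug [0.5035 0.3031] r 0.0411 handle deg -72.9 110
rim centre by two views (array([0.5035137 , 0.3031232 , 0.10074704]), np.float64(8.909490718362311e-05))
[  24   29   34   33 1032]
coaster px ((385.3778076171875, 225.06756591796875), (32.638343811035156, 32.13877868652344), 87.61405944824219)
coaster top view [ 0.43271605 -0.10792251  0.013     ] [0.10250743 0.10093844]
[ 12  15  38  20 431]
two-view (array([ 0.43323136, -0.10898169,  0.00680742]), np.float64(0.001124300091417021))
```

```bash
python3 - <<'E'
from h import *
m=np.array([.5035,.3031]); c=np.array([.433,-.1083]); o=ori(-72); zg=.055
manip.move_pose((*m,.18),o); manip.servo_line((*m,zg),o,vel=.12); print(manip.current_force().round(1),np.array(manip.current_tool_pos()).round(4))
effector.close(25); print("gap",manip.current_finger_gap(),manip.current_force().round(1)); p=np.array(manip.current_tool_pos())
manip.servo_line((*m,zg+.07),o,vel=.12); f0=manip.current_force(); print("lifted",f0.round(1),manip.current_finger_gap(),manip.current_clock())
manip.servo_line((*c,zg+.07),o,vel=.15); shot("wrist","w12"); manip.sleep(.2); f0=manip.current_force()
manip.servo_line((*c,zg+.021),vel=.08)
for dz in np.arange(.019,.008,-.002):
    manip.servo_line((*c,zg+dz),vel=.03); F=manip.current_force()-f0
    if F[2]>2: break
print(dz,F.round(1),np.array(manip.current_tool_pos()).round(4),"grasp was",p.round(4),manip.current_clock())
E
```

```text
[-0.3  0.7  0.1] [0.5042 0.3035 0.0559]
gap 0.07982220337136016 [-1.2  0.   4.1]
lifted [ 0.7 -0.1 -3. ] 0.07997057923609702 39.6583
0.013000000000000005 [0.2 1.5 4.1] [ 0.4332 -0.1084  0.0682] grasp was [0.5038 0.3034 0.0557] 44.6
```

```bash
python3 - <<'E'
from h import *
effector.open_jaws(); p=np.array(manip.current_tool_pos())
manip.servo_line(p+[0,0,.12],vel=.12); manip.move_pose((.45,-.02,.34),ori(90)) if 0 else manip.move_pose((.45,-.25,.36),ori(-75)); C,im=shot("wrist","w13"); 
shot("scene","s13"); print(manip.current_clock(),manip.current_force().round(1))
s=load("s13")[1]; o=np.zeros((600,480,3),np.uint8); o[:300]=cv2.resize(im,(480,300)); o[300:,:480]=cv2.resize(s[160:260,280:440],(480,300),interpolation=cv2.INTER_CUBIC)
cv2.imwrite("pics/crop13.png",o[:,:,::-1])
import m
A=m.mugc("w13",(.433,-.108),.116); print(A[:4])
hsv=cv2.cvtColor(im,cv2.COLOR_RGB2HSV); k=((hsv[...,1]<60)&(hsv[...,2]>90)).astype(np.uint8)*255
u=proj(C,(.433,-.108,.013))[0].astype(int); w=k[max(u[1]-60,0):u[1]+60,u[0]-60:u[0]+60]
pts=(np.argwhere(w)[:,::-1]+[u[0]-60,max(u[1]-60,0)]).astype(np.float32); r=cv2.minAreaRect(pts); print(r,onz(C,r[0],.013))
E
```

```text
47.2083 [0.2 0.1 0.3]
mug [0.5034 0.3031] r 0.0413 handle deg -71.7 96
mug [0.5035 0.3031] r 0.0411 handle deg -72.9 110
rim centre by two views (array([0.5035137 , 0.3031232 , 0.10074704]), np.float64(8.909490718362311e-05))
[  24   29   34   33 1032]
coaster px ((385.3778076171875, 225.06756591796875), (32.638343811035156, 32.13877868652344), 87.61405944824219)
coaster top view [ 0.43271605 -0.10792251  0.013     ] [0.10250743 0.10093844]
[ 12  15  38  20 431]
two-view (array([ 0.43323136, -0.10898169,  0.00680742]), np.float64(0.001124300091417021))
(array([ 0.43308406, -0.10913813]), np.float64(0.038914990969078724), np.float64(-70.61317345210549), np.int64(108))
((335.461669921875, 66.96856689453125), (64.53606414794922, 67.99335479736328), 12.804265022277832) [[ 0.43197544 -0.10809563  0.013     ]]
```

View pics/crop13.png

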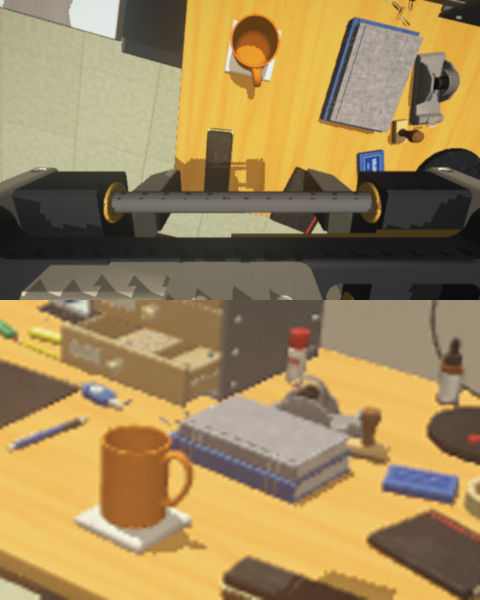

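The mug stands upright on the marble (scene crop (135,475)), about 1.5 mm off the coaster's middle, and the robot is clear of it.

```bash
python3 -c "
from bench import manip
print(manip.hand_in())"
```

```text
the job is handed in; nothing more can be done
None
```

The job is handed in at about 47 s of 72: the coaster was tipped up against the books, turned over and laid flat marble up, and the mug stands upright about 1.5 mm from its middle; the hand-in returned no verdict.

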